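# Load a clear strip into the sprung strip holder

### The arm

A 6-joint arm with a two-finger parallel gripper is mounted at the origin on a cart in front of the work surface, level with it; the furniture and walls round the work are solid. World frame = base frame: x ahead of the robot, y to its left, z up, the work surface at z = 0. Lengths are in mm, angles in rad, forces in N, time in s.
With the tool pointing down it reaches from about 275 to 1000 mm from the base axis. Payload 8.4 kg.
Tool frame: the origin (TCP) lies between the finger pads; the fingertips stand r.finger_overhang ahead of it and the grasp point (between the pads) is the TCP (r.finger_overhang is the distance from the TCP to the fingertips, in mm); z points along the fingers, y is the line along which they close (so a half turn about z gives the same grasp; the last joint's range is limited). The gripper opens to 85 mm and grips with 20 to 120 N. Pads are 22 mm wide; open, the fingers measure 114 mm over their backs; the gripper's body (76 mm by 85 mm) begins 54 mm behind the grasp point. The pads swing forward as they close: fully open they stand 13 mm farther back than shut.
Start: joints at [1.175, 0.353, 1.633, -0, 1.155, -0.002], TCP at [239.812, 577.164, 250.281] pointing down, gripper open.
Joint ranges: [-2.63, 2.63], [-0.92, 2.1], [0.06, 2.66], [-1.3, 4.44], [0, 2.69], [-3.02, 3.02]. Speed limits (rad/s): [2.22, 2.22, 2.79, 3.14, 3.14, 3.14].

### API

Orientations are given as [roll, pitch, yaw] about the fixed x, y, z axes, in that order (R = Rz(yaw) Ry(pitch) Rx(roll)).
In Python, from rig import r, cams, sign_off gives the robot as it stands.
- The arm moves only by the shell command python3 -m crank 'ROWS' [FORCE]. ROWS is JSON, a list of rows, each a list of 7 numbers: the shift along the tool's x, y, z in m, then the turn, a rotation vector about the tool's x, y, z in rad, then the closure, from 0 (fully open) to 1 (shut). In form: [[dx, dy, dz, ax, ay, az, gripper], ...]. A call has 1 to 5 rows; each row is the pose to reach, as a shift and turn from the pose commanded when the call began, along the tool's axes at that moment; what a row does not reach only later rows make up. A row lasts 1/10 s, in which the tool goes at most 50 mm and 8.59 degrees, less where a joint would pass 70% of its speed; a pose out of reach is approached as far as the arm can. A call with a gripper value outside its range is refused whole. The fingers move at their own pace and stop on an object; FORCE is the grip in N (left out, the last holds). Time passes only in rows, so rows that repeat a pose let the fingers close. It gives the time, the measured TCP pose, the force, the opening and the grip force at its end, in the units of the state.
- r.sense(): the state, without advancing time (a new reading comes with each control period).
- cams.grab_frame(name): name is "scene" or "top" or "wrist"; returns a dict with "image" (384x512x3 uint8, red, green, blue), "fx", "fy", "cx", "cy" (pixels), "D" ([k1, k2, p1, p2, k3] as OpenCV has them; the pictures are not rectified), "position" and "orientation" of the camera in the world. Camera axes: x right, y down, z forward; pixel columns grow to the right and rows downward; lengths in mm; the calibration is good to about 2 mm. A picture is of the moment at which its call begins. There is no depth.
- sign_off(): hands the job in; it is judged then, once.
The state is a dict: "clock": time; "qpos": joint angles; "qvel": joint speeds; "joint_efforts": joint torques, N m; "eef_pos": TCP position; "tcp_rot": TCP orientation; "contact_force": force on the tool from outside, world axes, zero at the start; "wrist_torque": the same for the moment, N m; "opening": opening from 0.0 (shut) to 1.0 (fully open); "grasp_force": force on a finger pad.
Only numpy, scipy, OpenCV 4.12 (cv2) and the standard library are available. Lean on these libraries where they do the work, as an engineer would, in place of code of your own. Each camera call takes 0.05 s, during which the arm holds its last target. There are 200 camera calls.

### The job

Swing the counterweighted shade of the strip holder up past its balance point and let go of it, so that it rests open by itself. Then fit the clear strip flat into the holder: gently push the sprung cup back with one end of the strip, without driving it onto its hard stop, lower the other end behind the fixed lip and let the spring clamp the strip lengthwise between cup and end wall. Leave the shade open and do not disturb the petri dish, stopper, small amber bottle or marker.

Things in the scene. Friction and masses are not known exactly. Their poses are not given: they have to be found in the camera images.
- holder: strip holder, fixed: grey base plate 310 x 64 x 8 mm. Origin: underside, below the middle of the strip bay. x runs along the bay toward the sprung cup, y across, z up. The bay between fixed bed and cup (x -50 to +59 mm) is open, only the base plate below. Behind the cup a barrel to x = 144 mm, at most 56 mm high. Two hinge posts, 82 mm high, at x = -110 mm
- spring_cup (a joint): how far (m) the sprung cup is pushed along holder +x: 0 at rest, 0.022 at its hard stop, which it must not reach (fails over 0.0213). Spring force about 3 N at 0, plus 350 N/m: 9 N at 0.018, 11 N at the stop. For the strip's other end to come down inside the fixed lip it must be over 0.014 (0.018 is good); with the strip rightly clamped it reads about 0.008
- cup_back (a point): middle of the inner back face of the aluminium sprung cup, on which the strip's end bears: holder x = 67 at rest, z = 42 mm; moves with the cup. The cup is a pocket open toward -x, inside 8 mm deep, 16 mm high (z = 34 to 50) and 22 mm wide (y); roof and floor 5 to 6 mm thick
- shade (a joint): lift angle (rad) of the counterweighted shade: 0 = closed, lying level over the bay; 1.75 = open stop, leaning back over the -x end. It balances at about 0.75: below that it falls shut, above it falls open by its own weight. Lifting needs under 1 N at the knob
- shade_hinge (a point): the shade's hinge axis (parallel to the holder's y), at holder x = -110, z = 70 mm
- shade_knob (a point): centre of the shade's black disc knob: 24 mm diameter, flat faces 14 mm apart across holder y (pinch these from above; it can turn between the fingers). Closed: holder x = -10, z = 95 mm; swings about the hinge at 103 mm radius, up and toward -x. The arm below is 12 mm wide; the 60 mm wide shade plate begins 33 mm from the knob toward the hinge
- strip: a clear acrylic strip, a plain bar 14 x 150 x 8 mm (x, y, z), 30 to 65 g, both ends alike, lying on the counter. Origin: centre of its underside; its length is along its y axis
- strip_mid (a point): the centre of the clear strip, 4 mm above its origin; frame as the strip's
- petri_dish: bystander: loose petri dish, 60 mm diameter, 15 mm high; origin at centre of underside
- red_stopper: bystander: loose rubber stopper, 31 mm diameter, 28 mm high; origin at centre of underside
- amber_vial: bystander: loose small amber bottle with black cap, 33 mm diameter, 86 mm high; origin at centre of underside
- blue_marker: bystander: loose marker pen lying down, 132 mm long along its y, 17 mm wide; origin at centre of underside
- bay_mid (a point): middle of the bay at bed height: 34 mm above the holder's origin; the clamped strip's underside centre comes here, its length along the holder's x. The strip is too long to go in level: put it in tilted 12 to 20 degrees, cup end first and low, at this same height
- lip_edge (a point): top of the free edge of the fixed lip, at holder x = -69, z = 55 mm. The lip covers the bed block's end from x = -83 to -69 (underside z = 50); below it the end wall's inner face is at x = -75 and the bed (top z = 34) reaches to x = -50 mm, with cheeks 22 mm apart inside, up to z = 50 mm

How it is judged:
By the outcome, as a careful person would: the job done as asked, in the order asked, and still so for the second after the job is handed in, with the robot touching nothing.
It also fails if it takes over 64 s, if anything falls off the work surface, if the arm or the gripper's body presses on something with over 40 N, if the wrist force passes 120 N, or if a joint passes its speed limit or range.

## Working session

There is one attempt and no reset: what is moved stays moved. The work goes in short steps, Python scripts to look and compute and a shell command to move; the robot and the scene stay as the last step left them, time stands still between calls to the robot, and variables do not carry over. Pictures are saved under pics/ and viewed, at most 10 in all, crops included, and the job is handed in when it is done.

```bash
ls; mkdir -p pics; python3 - <<'E'
from rig import r,cams
import cv2
print(r.sense(), r.finger_overhang)
for n in ("scene","top"):
    f=cams.grab_frame(n); cv2.imwrite(f"pics/{n}0.png",cv2.resize(f["image"][:,:,::-1],(800,600),interpolation=cv2.INTER_CUBIC))
    print(n,{k:f[k] for k in f if k!="image"})
E
```

```text
pics
{'clock': 0.0, 'qpos': array([ 1.17459089e+00,  3.53617440e-01,  1.63417511e+00, -1.37365602e-05,
        1.15519771e+00, -2.40835778e-03]), 'qvel': array([-0.00070401, -0.00133373, -0.00254151,  0.0003206 ,  0.00165693,
        0.00064531]), 'joint_efforts': array([-3.45317876e-04, -6.05244040e+01, -3.42081642e+01,  3.84405894e-05,
        9.26877226e-03,  1.86743557e-05]), 'eef_pos': array([239.63768591, 576.72334641, 249.56331218]), 'tcp_rot': array([-3.14019503e+00,  9.19351151e-06,  2.74780114e+00]), 'contact_force': array([ 0.03652653, -0.61177244, -0.36226965]), 'wrist_torque': array([ 0.02847674, -0.01976485,  0.01709554]), 'grasp_force': 0.0, 'opening': 1.0017095332366557} 19.0
scene {'fx': 450.21604736157224, 'fy': 450.21604736157224, 'cx': 255.19704096633865, 'cy': 192.02748264830691, 'D': array([-0.11359169,  0.        ,  0.        ,  0.        ,  0.        ]), 'position': array([  62.68058952, -704.21188772,  830.42530101]), 'orientation': array([-2.25131558, -0.0141261 , -0.48503161])}
top {'fx': 476.69824894120507, 'fy': 476.69824894120507, 'cx': 255.54805313737901, 'cy': 190.35025128138233, 'D': array([-0.11393412,  0.        ,  0.        ,  0.        ,  0.        ]), 'position': array([ 375.11124041,   95.81153775, 1305.64293005]), 'orientation': array([-3.05451316e+00, -1.65136367e-03, -1.54784863e+00])}
```

View pics/top0.png

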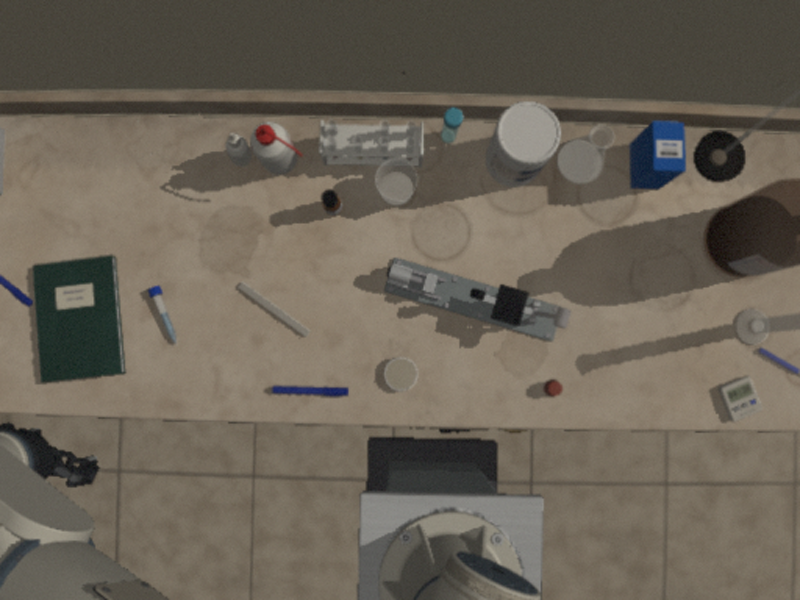

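View pics/scene0.png

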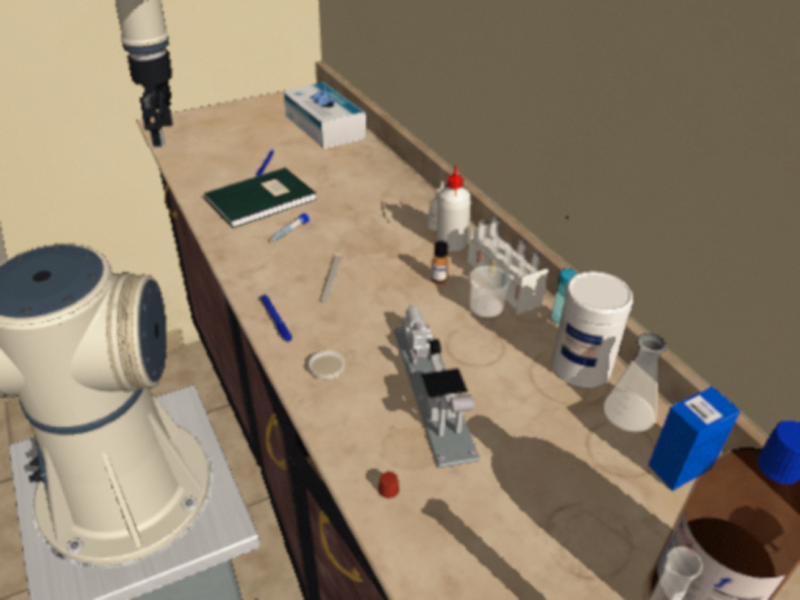

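The top view shows the strip from (240,285) to (306,333) and the holder from about (388,275) to (560,325). The barrel and cup end is on the left (+y), the knob is at (478,294), and the shade with its hinge is on the right. The scene view agrees. Next I'll compute rough positions.

```bash
cat > h.py <<'E'
import numpy as np, cv2
from scipy.spatial.transform import Rotation as Ro
from rig import r,cams
def ray(f,px,s=1.0):
    K=np.array([[f["fx"],0,f["cx"]],[0,f["fy"],f["cy"]],[0,0,1]])
    u=cv2.undistortPoints(np.array([[[(px[0]+.5)/s-.5,(px[1]+.5)/s-.5]]],float),K,f["D"])[0,0]
    return Ro.from_euler('xyz',f["orientation"]).apply([u[0],u[1],1])
def onz(f,px,z,s=1.0):
    d=ray(f,px,s);p=np.array(f["position"]);return p+d*(z-p[2])/d[2]
def proj(f,P):
    K=np.array([[f["fx"],0,f["cx"]],[0,f["fy"],f["cy"]],[0,0,1]])
    R=Ro.from_euler('xyz',f["orientation"]);c=R.inv().apply(np.atleast_2d(P)-f["position"])
    return cv2.projectPoints(c,np.zeros(3),np.zeros(3),K,f["D"])[0][:,0]
def toolshift(target,ypr=None):
    """rows needed from current measured pose: shift in m, rotvec"""
    s=r.sense();R=Ro.from_euler('xyz',s["tcp_rot"])
    d=R.inv().apply(np.array(target)-s["eef_pos"])/1000
    a=(R.inv()*Ro.from_euler('xyz',ypr)).as_rotvec() if ypr is not None else np.zeros(3)
    return np.round(np.r_[d,a],4)
E
python3 - <<'E'
from h import *
s=r.sense()
f=cams.grab_frame("top");S=1.5625
A=onz(f,(240,286),8,S);B=onz(f,(306,332),8,S);print("strip",A,B,(A+B)/2,np.linalg.norm(A-B),np.degrees(np.arctan2(*(B-A)[1::-1])))
for n,p,z in [("plateFL",(387,293),8),("plateTL",(394,260),8),("plateBR",(553,339),8),("knob",(477,294),95),("dish",(400,374),15),("stopper",(554,388),28),("vial",(331,200),86),("marker",(310,391),10)]:
    print(n,onz(f,p,z,S).round(1))
w=cams.grab_frame("wrist");print({k:w[k] for k in w if k!="image"})
R=Ro.from_euler('xyz',s["tcp_rot"])
print("cam in tool",R.inv().apply(w["position"]-s["eef_pos"]),(R.inv()*Ro.from_euler('xyz',w["orientation"])).as_matrix().round(3))
print("tool axes",R.as_matrix().round(3))
E
```

```text
strip [502.60112694 377.51181441   8.        ] [424.58586887 258.13528792   8.        ] [463.5934979  317.82355117   8.        ] 142.6083292385565 -123.16552337439308
plateFL [496.2 118.5   8. ]
plateTL [554.7 107.6   8. ]
plateBR [ 422.1 -173.8    8. ]
knob [489.8 -30.1  95. ]
dish [355.7  92.5  15. ]
stopper [ 337.3 -172.2   28. ]
vial [642.5 214.3  86. ]
marker [322.4 247.7  10. ]
{'fx': 267.0337604123684, 'fy': 267.0337604123684, 'cx': 255.35247709828124, 'cy': 196.38658688154499, 'D': array([0.0179446, 0.       , 0.       , 0.       , 0.       ]), 'position': array([169.56418419, 606.31374547, 373.18373333]), 'orientation': array([2.84231613e+00, 1.27420588e-03, 1.17583947e+00])}
cam in tool [  76.03719193    0.21884759 -123.54102944] [[-0.001 -0.956 -0.295]
 [ 1.    -0.001 -0.   ]
 [ 0.    -0.295  0.956]]
tool axes [[-0.923  0.384 -0.   ]
 [ 0.384  0.923 -0.001]
 [ 0.    -0.001 -1.   ]]
```

```bash
python3 -c "
from h import *
print(toolshift([490,-30,230],[np.pi,0,np.radians(75.8)]))"
```

```text
[-4.6400e-01 -4.6440e-01  2.0200e-02 -7.0000e-04  6.0000e-04  1.4248e+00]
```

```bash
python3 -m crank '[[-0.464,-0.464,0.02,0,0,1.425,0],[-0.464,-0.464,0.02,0,0,1.425,0],[-0.464,-0.464,0.02,0,0,1.425,0],[-0.464,-0.464,0.02,0,0,1.425,0],[-0.464,-0.464,0.02,0,0,1.425,0]]' 60;python3 -c "
from h import *
print(toolshift([490,-30,230],[np.pi,0,np.radians(75.8)]))"
```

```text
clock: 0.7
eef_pos: [335.4, 344.4, 242.6]
tcp_rot: [3.141, 0.0, 1.992]
contact_force: [1.1, 0.4, -0.4]
opening: 1.002
grasp_force: 0.0
[-4.048e-01 -1.210e-02  1.260e-02  2.000e-04  0.000e+00  6.692e-01]
```

```bash
python3 -m crank '[[-0.4,-0.012,0.012,0,0,0.669,0],[-0.4,-0.012,0.012,0,0,0.669,0],[-0.4,-0.012,0.012,0,0,0.669,0],[-0.4,-0.012,0.012,0,0,0.669,0],[-0.4,-0.012,0.012,0,0,0.669,0]]';python3 -c "
from h import *
print(toolshift([490,-30,230],[np.pi,0,np.radians(75.8)]))"
```

```text
clock: 1.2
eef_pos: [432.2, 113.8, 235.3]
tcp_rot: [3.141, -0.0, 1.323]
contact_force: [1.8, -0.2, -0.9]
opening: 1.0
grasp_force: 0.0
[-0.1253  0.0913  0.0053  0.0006 -0.0004  0.0003]
```

```bash
python3 -m crank '[[-0.125,0.091,0,0,0,0,0],[-0.125,0.091,0,0,0,0,0],[-0.125,0.091,0,0,0,0,0],[-0.125,0.091,0,0,0,0,0],[-0.125,0.091,0,0,0,0,0]]';python3 - <<'E'
from h import *
import pickle
print(toolshift([490,-30,230],[np.pi,0,np.radians(75.8)]))
f=cams.grab_frame("wrist");pickle.dump(f,open("w1.pkl","wb"))
t=cams.grab_frame("top");pickle.dump(t,open("t1.pkl","wb"))
cv2.imwrite("pics/w1.png",cv2.resize(f["image"][:,:,::-1],(800,600),interpolation=cv2.INTER_CUBIC))
E
```

```text
clock: 1.7
eef_pos: [490.3, -28.6, 234.9]
tcp_rot: [-3.141, -0.0, 1.326]
contact_force: [0.6, -0.8, -0.2]
opening: 0.997
grasp_force: 0.0
[-0.0014  0.0001  0.0049 -0.0006 -0.      0.0027]
```

View pics/w1.png

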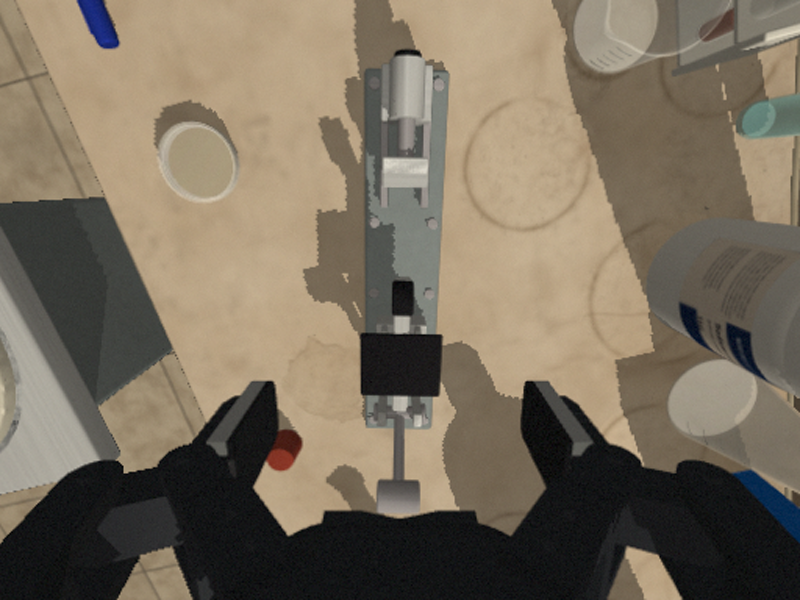

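The wrist view shows the holder nearly upright in the picture. Its plate corners are at (366,69), (449,71), (431,430) and (363,428). The knob is at (403,298), the cup at (405,172) and the barrel end at (408,50).

```bash
python3 - <<'E'
from h import *
import pickle
f=pickle.load(open("w1.pkl","rb"));S=1.5625
print(f["position"],f["orientation"])
c=[onz(f,p,8,S) for p in [(366,69),(449,71),(431,430),(363,428)]]
for x in c: print(x.round(1))
ax=(c[0]+c[1])/2-(c[2]+c[3])/2;print(np.linalg.norm(ax),np.degrees(np.arctan2(ax[1],ax[0])),np.linalg.norm(c[0]-c[1]),np.linalg.norm(c[2]-c[3]))
hx=ax/np.linalg.norm(ax)
kn=onz(f,(403,298),98,S);print("knob",kn)
be=onz(f,(408,57),40,S);print("barrel end",be,(be-kn)@hx)
mid=sum(c)/4;print("mid",mid,"knob rel mid",(kn-mid)@hx,(kn-mid)@np.cross([0,0,1],hx))
cw=[onz(f,p,55,S) for p in[(383,158),(429,158),(383,186),(428,186)]];print([((x-kn)@hx).round(1) for x in cw])
print(onz(f,(404,130),50,S))
E
```

```text
[507.86170234  44.78291374 358.39074867] [ 2.84234427e+00  3.71443038e-04 -2.46256987e-01]
[502.6 125.7   8. ]
[562.1 109.4   8. ]
[ 480.8 -187.8    8. ]
[ 417.8 -169.7    8. ]
307.70177197390484 74.34405525108045 61.77227874084382 65.59446483990935
knob [492.04338867 -27.67884917  98.        ]
barrel end [532.25238524 118.29677825  40.        ] 151.41066846779822
mid [490.82940034 -30.60363301   8.        ] knob rel mid 3.1438800479806264 -0.37966620311568733
[np.float64(86.9), np.float64(87.7), np.float64(68.5), np.float64(69.4)]
[518.50428018  74.35914602  50.        ]
```

```bash
python3 -c "
from h import *
print(toolshift([492,-27.7,100],[np.pi,0,np.radians(74.35)]))"
python3 -m crank '[[0.001,0.002,0.05,0,0,0.028,0.5],[0.001,0.002,0.1,0,0,0.028,0.5],[0.001,0.002,0.134,0,0,0.028,0.5],[0.001,0.002,0.134,0,0,0.028,0.5],[0.001,0.002,0.134,0,0,0.028,0.5]]'
python3 - <<'E'
from h import *
print(toolshift([492,-27.7,100],[np.pi,0,np.radians(74.35)]))
f=cams.grab_frame("wrist")
cv2.imwrite("pics/w2.png",f["image"][:,:,::-1])
E
```

```text
[-0.0003  0.0027  0.1349 -0.001  -0.0002  0.031 ]
clock: 2.3
eef_pos: [492.1, -25.8, 101.6]
tcp_rot: [-3.14, 0.0, 1.303]
contact_force: [0.2, 0.3, 0.8]
opening: 0.502
grasp_force: 0.0
[-0.0019  0.0004  0.0016 -0.0011  0.0001  0.0049]
```

View pics/w2.png

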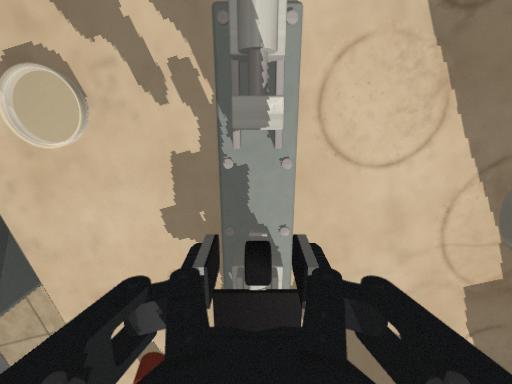

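The knob (258,262) is centred between the pads (210 and 302), so I'll close on it.

```bash
python3 -m crank '[[-0.002,0,0.002,0,0,0.005,0.9],[-0.002,0,0.002,0,0,0.005,1],[-0.002,0,0.002,0,0,0.005,1],[-0.002,0,0.002,0,0,0.005,1],[-0.002,0,0.002,0,0,0.005,1]]' 25
python3 - <<'E'
import numpy as np
r=103;p0=np.arctan2(25,100)
for t in np.arange(0,1.31,.1):
    print(round(t,2),np.round([r*np.cos(p0+t)-100,25-r*np.sin(p0+t)],1))
E
```

```text
clock: 2.85
eef_pos: [492.4, -28.8, 100.7]
tcp_rot: [3.14, -0.001, 1.296]
contact_force: [-1.9, 2.1, 8.6]
opening: 0.155
grasp_force: 28.6
0.0 [-0.1  0. ]
0.1 [-3.1 -9.8]
0.2 [ -7.  -19.3]
0.3 [-11.9 -28.4]
0.4 [-17.7 -36.9]
0.5 [-24.3 -44.8]
0.6 [-31.6 -52. ]
0.7 [-39.7 -58.5]
0.8 [-48.3 -64.1]
0.9 [-57.5 -68.8]
1.0 [-67.  -72.6]
1.1 [-76.9 -75.4]
1.2 [-87.1 -77.2]
1.3 [-97.3 -78. ]
```

```bash
python3 -m crank '[[-0.003,0,-0.010,0,0,0,1],[-0.007,0,-0.019,0,0,0,1],[-0.012,0,-0.028,0,0,0,1],[-0.018,0,-0.037,0,0,0,1],[-0.024,0,-0.045,0,0,0,1]]'
python3 -m crank '[[-0.007,0,-0.007,0,0,0,1],[-0.015,0,-0.014,0,0,0,1],[-0.024,0,-0.019,0,0,0,1],[-0.033,0,-0.024,0,0,0,1],[-0.043,0,-0.028,0,0,0,1]]'
python3 -m crank '[[-0.010,0,-0.003,0,0,0,1],[-0.020,0,-0.005,0,0,0,1],[-0.020,0,-0.005,0,0,0,1],[-0.020,0,-0.005,0,0,0,1],[-0.020,0,-0.005,0,0,0,1]]'
```

```text
clock: 3.35
eef_pos: [485.6, -53.0, 145.2]
tcp_rot: [3.14, 0.0, 1.296]
contact_force: [4.1, -5.7, -8.0]
opening: 0.157
grasp_force: 25.4
clock: 3.85
eef_pos: [474.3, -94.0, 173.0]
tcp_rot: [3.14, -0.001, 1.296]
contact_force: [6.5, -0.3, -5.0]
opening: 0.156
grasp_force: 24.7
clock: 4.35
eef_pos: [469.0, -113.4, 178.0]
tcp_rot: [3.139, 0.0, 1.295]
contact_force: [5.3, -1.9, -0.7]
opening: 0.156
grasp_force: 25.2
```

```bash
python3 -m crank '[[0,0,0,0,0,0,0.5],[0,0,0,0,0,0,0.5],[0,0,-0.005,0,0,0,0.5],[0,0,-0.04,0,0,0,0.5],[0.03,0,-0.07,0,0,0,0.5]]' 60
python3 -c "
from h import *
import pickle
# strip estimate
print(toolshift([463.6,317.8,230],[np.pi,0,np.radians(56.8)]))"
```

```text
clock: 4.85
eef_pos: [475.3, -85.1, 248.1]
tcp_rot: [-3.14, 0.001, 1.293]
contact_force: [0.2, -0.3, 0.0]
opening: 0.499
grasp_force: 0.0
[ 0.3843 -0.1215  0.0179 -0.0018  0.0014  0.3021]
```

```bash
python3 -m crank '[[0.384,-0.12,0.04,0,0,0.302,0.5],[0.384,-0.12,0.04,0,0,0.302,0.5],[0.384,-0.12,0.04,0,0,0.302,0.5],[0.384,-0.12,0.04,0,0,0.302,0.5],[0.384,-0.12,0.04,0,0,0.302,0.5]]'
python3 -c "
from h import *
print(toolshift([463.6,317.8,200],[np.pi,0,np.radians(56.8)]))"
```

```text
clock: 5.35
eef_pos: [469.4, 153.7, 224.1]
tcp_rot: [3.142, 0.0, 0.994]
contact_force: [1.4, -0.1, 0.0]
opening: 0.499
grasp_force: 0.0
[ 1.344e-01 -9.450e-02  2.400e-02  1.000e-04  0.000e+00  2.200e-03]
```

```bash
python3 -m crank '[[0.13,-0.094,0.024,0,0,0,0.5],[0.13,-0.094,0.024,0,0,0,0.5],[0.13,-0.094,0.024,0,0,0,0.5],[0.13,-0.094,0.024,0,0,0,0.5],[0.13,-0.094,0.024,0,0,0,0.5]]'
python3 - <<'E'
from h import *
import pickle
print(toolshift([463.6,317.8,200],[np.pi,0,np.radians(56.8)]))
f=cams.grab_frame("wrist");pickle.dump(f,open("w2.pkl","wb"))
t=cams.grab_frame("top")["image"][140:230,130:380]
im=np.zeros((600,800,3),np.uint8)
im[:384,:512]=f["image"];im[384:384+216,:600]=cv2.resize(t,(600,216),interpolation=cv2.INTER_CUBIC)
cv2.imwrite("pics/w3.png",im[:,:,::-1])
E
```

```text
clock: 5.85
eef_pos: [461.5, 313.5, 199.4]
tcp_rot: [-3.141, 0.001, 0.997]
contact_force: [0.3, 0.0, -0.0]
opening: 0.501
grasp_force: 0.0
[ 0.0047 -0.0005 -0.0006 -0.0005  0.0011  0.0054]
```

View pics/w3.png

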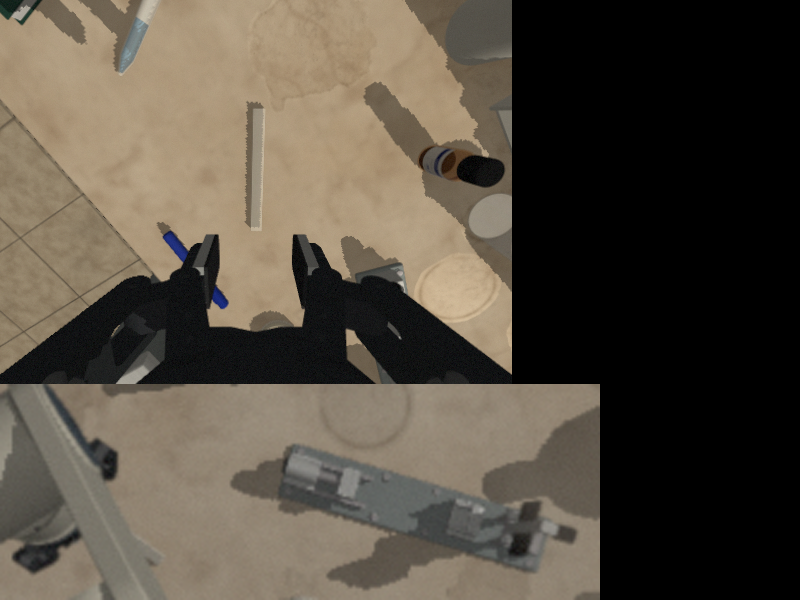

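The shade stands open: the top crop shows it edge-on at the hinge end. The strip's top face in the wrist view runs from about (259,108) to (256,230).

```bash
python3 - <<'E'
from h import *
import pickle
f=pickle.load(open("w2.pkl","rb"))
g=cv2.cvtColor(f["image"],cv2.COLOR_RGB2GRAY).astype(int)
for v in (106,107,108,109,110,226,228,230,231,232): print(v,g[v,244:272])
c=[onz(f,p,8) for p in [(253.5,108.5),(265,108.5),(261.5,230),(250.5,230)]]
for x in c: print(x.round(1))
A=(c[0]+c[1])/2;B=(c[2]+c[3])/2;d=A-B
print("len",np.linalg.norm(d),"yaw",np.degrees(np.arctan2(d[1],d[0])),"mid",(A+B)/2)
m=(A+B)/2;print(toolshift([m[0],m[1],22],[np.pi,0,np.arctan2(d[1],d[0])]))
E
```

```text
106 [157 156 149 116 100  98  96  97  96  96  97  98  99  97  96  97  99  96
 106 144 154 154 155 156 155 154 159 154]
107 [154 153 151 135 100  98  97  94  96  99  99  96  98  97  96  96  96  98
 102 120 154 156 155 156 152 153 157 153]
108 [152 154 148 111  96  97  95  96  97 108 115 119 114 116 117 116 116 116
 124 155 157 157 156 155 155 154 156 156]
109 [152 154 154 146  96  98  95  93 100 130 143 142 147 146 147 149 145 147
 152 179 177 165 157 156 156 156 157 157]
110 [151 153 151 140  96  94  96  94 101 130 140 141 143 146 147 144 145 147
 151 176 179 167 157 154 156 156 157 159]
226 [151 152 151 150 146 103 104 150 149 146 147 148 148 153 149 157 182 176
 152 153 152 150 151 152 152 152 150 155]
228 [153 152 153 151 152 152 146 179 175 176 177 181 181 181 179 181 180 175
 154 151 153 154 153 152 151 153 154 151]
230 [152 154 153 154 154 150 146 175 175 176 176 177 178 180 177 178 177 171
 152 153 153 154 153 154 153 155 151 154]
231 [152 151 153 153 153 150 153 150 154 154 153 153 158 158 154 154 158 154
 153 153 153 154 155 154 152 153 154 155]
232 [153 152 153 153 150 151 152 153 153 154 154 153 153 153 156 153 154 152
 155 156 156 153 156 154 154 153 154 154]
[502.8 382.9   8. ]
[513.6 375.9   8. ]
[430.7 253.3   8. ]
[418.8 261.    8. ]
len 148.05808057094885 yaw 55.679782227222375 mid [466.49002453 318.27355881   8.        ]
[ 0.0086  0.      0.1777 -0.      0.0012  0.0226]
```

```bash
python3 -m crank '[[0.008,0,0.05,0,0,0.022,0.5],[0.008,0,0.1,0,0,0.022,0.5],[0.008,0,0.14,0,0,0.022,0.5],[0.008,0,0.17,0,0,0.022,0.5],[0.008,0,0.17,0,0,0.022,0.6]]'
python3 -c "
from h import *
print(toolshift([466.1,317.7,21],[np.pi,0,np.radians(55.7)]))"
```

```text
clock: 6.45
eef_pos: [464.6, 315.4, 26.7]
tcp_rot: [-3.139, 0.007, 0.97]
contact_force: [-0.1, -0.2, 0.7]
opening: 0.396
grasp_force: 0.0
[ 0.0028 -0.      0.0056 -0.0024  0.0068 -0.0022]
```

```bash
python3 -m crank '[[0.001,0,0.004,0,0,0,0.6],[0.001,0,0.006,0,0,0,0.6],[0.001,0,0.006,0,0,0,0.6]]'
python3 -c "
from h import *
print(toolshift([466.1,317.7,21],[np.pi,0,np.radians(55.7)]))"
```

```text
clock: 6.75
eef_pos: [468.2, 319.9, 25.3]
tcp_rot: [3.141, -0.002, 0.971]
contact_force: [0.2, 0.7, -0.8]
opening: 0.398
grasp_force: 0.0
[-0.003  -0.0005  0.0043  0.001  -0.0023 -0.0007]
```

```bash
python3 -m crank '[[-0.003,0,0.004,0,0,0,0.6],[-0.003,0,0.004,0,0,0,0.6],[-0.003,0,0.004,0,0,0,1],[-0.003,0,0.004,0,0,0,1],[-0.003,0,0.004,0,0,0,1]]' 70
python3 -m crank '[[0,0,0,0,0,0,1],[0,0,0,0,0,0,1],[0,0,0,0,0,0,1]]' 70
python3 -c "
from h import *
print(toolshift([466.1,317.7,21],[np.pi,0,np.radians(55.7)]))"
```

```text
clock: 7.25
eef_pos: [465.5, 317.2, 20.2]
tcp_rot: [3.142, -0.0, 0.972]
contact_force: [-1.8, -2.0, 7.3]
opening: 0.134
grasp_force: 68.7
clock: 7.55
eef_pos: [465.5, 317.2, 20.3]
tcp_rot: [3.142, -0.0, 0.972]
contact_force: [-0.9, -1.1, 6.5]
opening: 0.137
grasp_force: 68.7
[ 0.0007  0.0002 -0.0007  0.0001 -0.0001 -0.0002]
```

```bash
cat >> h.py <<'E'
O=np.array([495.1,-18.2,0]);YAW=np.radians(74.35);DEL=0.7
Hx=np.array([np.cos(YAW),np.sin(YAW),0])
def place(Ex,Ez,adeg):
    a=np.radians(adeg);e=np.array([np.cos(a),-np.sin(a)]);n=np.array([np.sin(a),np.cos(a)])
    t=np.array([Ex,Ez])-75*e-DEL*e+16.5*n
    Rt=Ro.from_euler('xyz',[np.pi,0,YAW])*Ro.from_rotvec([0,-a,0])
    return O+t[0]*Hx+[0,0,t[1]],Rt.as_euler('xyz')
def inh(p): d=np.array(p)-O; return np.array([d@Hx,d@np.cross([0,0,1],Hx),d[2]])
E
python3 -m crank '[[0,0,-0.03,0,0,0,1],[0,0,-0.08,0,0,0,1],[0,0,-0.13,0,0,0,1],[0,0,-0.15,0,0,0,1]]'
python3 - <<'E'
from h import *
import pickle
print(toolshift(*place(52,120,15)))
f=cams.grab_frame("wrist");pickle.dump(f,open("w4.pkl","wb"))
cv2.imwrite("pics/w4.png",f["image"][:,:,::-1]);print(r.sense()["eef_pos"])
E
```

```text
clock: 7.95
eef_pos: [467.2, 318.4, 174.5]
tcp_rot: [3.139, -0.006, 0.972]
contact_force: [0.0, -0.3, -0.3]
opening: 0.135
grasp_force: 68.7
[-0.2784  0.2182  0.0179 -0.0395 -0.2648 -0.3243]
[467.86205137 318.90133152 176.07309481]
```

View pics/w4.png

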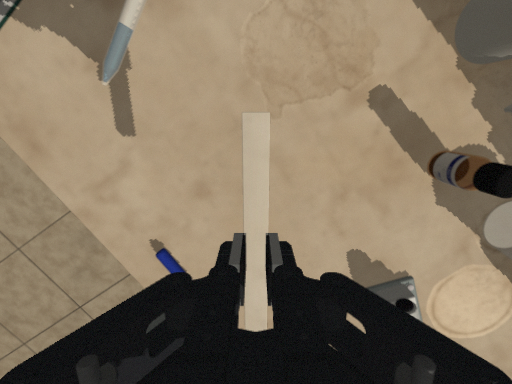

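The strip is gripped square. Its far end is at row 113 (columns 243 to 270) and its near end shows at about row 331.

```bash
python3 - <<'E'
from h import *
import pickle
f=pickle.load(open("w4.pkl","rb"))
g=cv2.cvtColor(f["image"],cv2.COLOR_RGB2GRAY).astype(int)
print(g[106:120,256],g[322:338,256],g[130,238:276])
f["position"]=np.array([76.04,.22,-123.54]);f["orientation"]=Ro.from_matrix([[-.001,-.956,-.295],[1,-.001,0],[0,-.295,.956]]).as_euler('xyz')
for p,z in [((256.5,112.5),12.5),((256.5,331),12.5),((256.5,331),20.5),((243,113),12.5),((270,113),12.5),((243,225),12.5),((269,225),12.5)]: print(p,onz(f,p,z).round(1))
E
```

```text
[154 155 158 156 154 154 157 176 174 174 177 178 179 178] [175 173 175 174 178 175 176 180 176 130  17  22  15  20   7  17] [148 149 150 149 151 173 173 173 172 174 172 175 175 176 176 178 178 178
 180 179 178 183 178 179 182 182 179 181 178 181 182 182 159 159 158 160
 159 159]
(256.5, 112.5) [76.7  0.8 12.5]
(256.5, 331) [-54.4   0.8  12.5]
(256.5, 331) [-62.1   0.9  20.5]
(243, 113) [76.4 -5.8 12.5]
(270, 113) [76.4  7.4 12.5]
(243, 225) [17.6 -6.6 12.5]
(269, 225) [17.5  7.7 12.5]
```

```bash
sed -i 's/DEL=0.7/DEL=1.5/' h.py
python3 -m crank '[[-0.278,0.218,0,-0.04,-0.265,-0.324,1],[-0.278,0.218,0,-0.04,-0.265,-0.324,1],[-0.278,0.218,0,-0.04,-0.265,-0.324,1],[-0.278,0.218,0,-0.04,-0.265,-0.324,1],[-0.278,0.218,0,-0.04,-0.265,-0.324,1]]'
python3 -c "
from h import *
print(toolshift(*place(52,120,15)))"
```

```text
clock: 8.5
eef_pos: [481.7, 66.4, 169.1]
tcp_rot: [-3.137, 0.267, 1.3]
contact_force: [1.5, -1.1, -1.2]
opening: 0.133
grasp_force: 68.7
[-0.0887  0.0356  0.038  -0.0037  0.0056  0.0026]
```

```bash
python3 -m crank '[[-0.089,0.035,0.02,0,0,0.003,1],[-0.089,0.035,0.038,0,0,0.003,1],[-0.089,0.035,0.038,0,0,0.003,1],[-0.089,0.035,0.038,0,0,0.003,1],[-0.089,0.035,0.038,0,0,0.003,1]]'
python3 - <<'E'
from h import *
import pickle
print(toolshift(*place(52,60,15)))
f=cams.grab_frame("wrist");pickle.dump([f,r.sense()],open("w5.pkl","wb"))
s=cams.grab_frame("scene")["image"][170:320,230:330]
im=np.zeros((600,800,3),np.uint8);im[:384,:512]=f["image"];im[:420,520:800]=cv2.resize(s,(280,420),interpolation=cv2.INTER_CUBIC)
cv2.imwrite("pics/w5.png",im[:430,:,::-1])
E
```

```text
clock: 9.0
eef_pos: [489.8, -33.4, 156.3]
tcp_rot: [-3.139, 0.266, 1.295]
contact_force: [-0.4, 0.4, -0.3]
opening: 0.133
grasp_force: 68.7
[ 0.0144  0.0012  0.0589 -0.0036  0.0046 -0.0025]
```

View pics/w5.png

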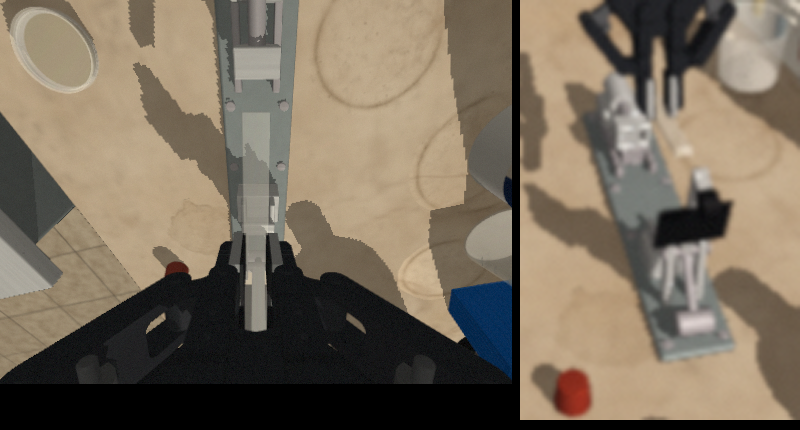

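The strip end (row 112, columns 243 to 270) lines up with the cup, whose roof spans columns 234 to 281. The scene crop shows the shade resting open. Next I'll check how far the cup is along the bay.

```bash
python3 - <<'E'
from h import *
import pickle
f,s=pickle.load(open("w5.pkl","rb"))
g=cv2.cvtColor(f["image"],cv2.COLOR_RGB2GRAY).astype(int)
print(g[40:100,257])
for p,z in [((257,79),55),((234,79),55),((281,79),55),((222,150),8),((293,150),8),((229,10),8),((300,10),8)]: print(p,inh(onz(f,p,z)).round(1))
a=place(52,120,15)[0];print("tcp",inh(s["eef_pos"]),"want",inh(a))
print("strip end seen", inh(onz(f,(256.5,112.5),123.9)))
E
```

```text
[102 144  92  91  91  89  99 118 147 164 161 163 161 164 168 166 164 163
 166 166 167 166 168 166 165 163 165 166 164 166 170 171 171 171 169 169
 169 170 172 151 125 121 123 122 121 124 122 124 119 123 121 121 120 122
 123 125 123 122 123 124]
(257, 79) [58.4  0.8 55. ]
(234, 79) [58.5 16.7 55. ]
(281, 79) [ 58.3 -15.9  55. ]
(222, 150) [-13.5  35.3   8. ]
(293, 150) [-13.7 -34.8   8. ]
(229, 10) [99.2 21.8  8. ]
(300, 10) [ 98.9 -31.9   8. ]
tcp [-15.61361823   0.96447521 156.49392924] want [-1.76228115e+01 -9.76996262e-15  1.55737433e+02]
strip end seen [ 54.00854204   1.19006879 123.9       ]
```

```bash
python3 -m crank '[[0.007,0.001,0.03,0,0,0,1],[0.013,0.001,0.06,0,0,0,1],[0.013,0.001,0.06,0,0,0,1],[0.013,0.001,0.06,0,0,0,1]]'
python3 -c "
from h import *
print(toolshift(*place(52,41,15)), inh(r.sense()['eef_pos'])-inh(place(52,60,15)[0]))"
```

```text
clock: 9.5
eef_pos: [489.6, -36.6, 95.4]
tcp_rot: [-3.138, 0.267, 1.297]
contact_force: [0.8, -0.5, -0.2]
opening: 0.129
grasp_force: 68.7
[ 0.0065  0.0004  0.0176 -0.0041  0.0055 -0.0008] [-1.58989016  0.3266498  -0.34308732]
```

```bash
python3 -m crank '[[0.003,0,0.009,0,0,0,1],[0.006,0,0.0175,0,0,0,1],[0.006,0,0.0175,0,0,0,1],[0.006,0,0.0175,0,0,0,1]]'
python3 -c "
from h import *
print(toolshift(*place(66,41,15)), inh(r.sense()['eef_pos'])-inh(place(52,41,15)[0]))"
```

```text
clock: 9.9
eef_pos: [489.9, -36.3, 76.7]
tcp_rot: [-3.139, 0.267, 1.295]
contact_force: [-0.1, 0.2, -0.5]
opening: 0.132
grasp_force: 68.7
[ 0.0146  0.0001 -0.004  -0.0036  0.0051 -0.0024] [-1.16830111  0.12553931 -0.01003698]
```

```bash
python3 -m crank '[[0.004,0,-0.001,0,0,0,1],[0.008,0,-0.002,0,0,0,1],[0.0125,0,-0.0035,0,0,0,1],[0.0125,0,-0.0035,0,0,0,1]]'
python3 -c "
from h import *
print(toolshift(*place(66,41,15)), inh(r.sense()['eef_pos'])-inh(place(66,41,15)[0]),r.sense()['contact_force']@Hx)"
python3 -m crank '[[0.002,0,-0.0005,0,0,0,1],[0.004,0,-0.001,0,0,0,1],[0.006,0,-0.0015,0,0,0,1],[0.006,0,-0.0015,0,0,0,1]]'
python3 -c "
from h import *
print(toolshift(*place(66,41,15)), inh(r.sense()['eef_pos'])-inh(place(66,41,15)[0]),r.sense()['contact_force']@Hx)"
```

```text
clock: 10.3
eef_pos: [493.9, -23.2, 76.9]
tcp_rot: [-3.139, 0.266, 1.295]
contact_force: [0.3, -0.7, -0.4]
opening: 0.131
grasp_force: 68.7
[ 0.0015 -0.0002 -0.0002 -0.0028  0.0046 -0.0021] [-1.48577778 -0.19707492  0.18227944] -0.6042663425288598
clock: 10.7
eef_pos: [495.0, -18.0, 76.6]
tcp_rot: [-3.138, 0.267, 1.295]
contact_force: [-1.6, -4.5, 1.7]
opening: 0.136
grasp_force: 68.7
[-0.0037  0.0002  0.0009 -0.0038  0.0056 -0.0022] [ 3.79713865  0.20228978 -0.12507729] -4.74762616334278
```

```bash
python3 -m crank '[[0.002,0,-0.0005,0,0,0,1],[0.0045,0,-0.0012,0,0,0,1],[0.007,0,-0.0018,0,0,0,1],[0.007,0,-0.0018,0,0,0,1],[0.007,0,-0.0018,0,0,0,1]]'
python3 -c "
from h import *
print(toolshift(*place(84,41,15)), inh(r.sense()['eef_pos'])-inh(place(66,41,15)[0]),r.sense()['contact_force']@Hx)"
```

```text
clock: 11.2
eef_pos: [496.7, -11.4, 76.5]
tcp_rot: [-3.138, 0.268, 1.295]
contact_force: [-2.0, -7.1, 2.2]
opening: 0.135
grasp_force: 68.7
[ 0.0071  0.0003 -0.0022 -0.0041  0.0062 -0.0022] [10.56762028  0.28720649 -0.22480743] -7.391718674491052
```

```bash
python3 -m crank '[[0.002,0,-0.0005,0,0,0,1],[0.004,0,-0.001,0,0,0,1],[0.006,0,-0.0016,0,0,0,1],[0.006,0,-0.0016,0,0,0,1],[0.006,0,-0.0016,0,0,0,1]]'
python3 - <<'E'
from h import *
import pickle
s=r.sense();print(inh(s['eef_pos'])-inh(place(66,41,15)[0]),s['contact_force']@Hx,s["tcp_rot"])
f=cams.grab_frame("wrist");pickle.dump([f,s],open("w6.pkl","wb"))
sc=cams.grab_frame("scene")["image"][170:320,230:330]
im=np.zeros((600,800,3),np.uint8);im[:384,:512]=f["image"];im[:420,520:800]=cv2.resize(sc,(280,420),interpolation=cv2.INTER_CUBIC)
cv2.imwrite("pics/w6.png",im[:430,:,::-1])
E
```

```text
clock: 11.7
eef_pos: [498.2, -5.8, 76.5]
tcp_rot: [-3.138, 0.269, 1.296]
contact_force: [-1.5, -7.5, 2.8]
opening: 0.136
grasp_force: 68.7
[16.39116141  0.36459126 -0.22620056] -7.62819637323052 [-3.13776302  0.26870112  1.2955007 ]
```

View pics/w6.png

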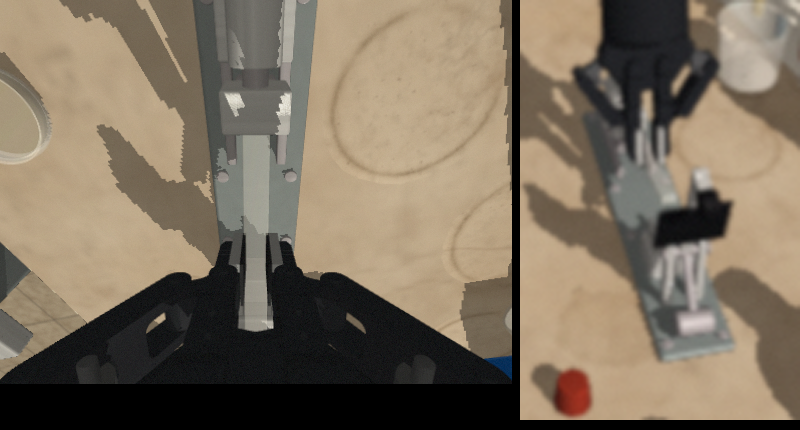

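The strip end is in the cup, whose front edge is now at row 134. I'll measure the cup travel.

```bash
python3 - <<'E'
from h import *
import pickle
f,s=pickle.load(open("w6.pkl","rb"))
g=cv2.cvtColor(f["image"],cv2.COLOR_RGB2GRAY).astype(int)
print(g[80:145,247]);print(g[80:145,280])
for p,z in [((257,134.5),55),((222,134.5),55),((290,134.5),55),((257,93),55)]: print(p,inh(onz(f,p,z)).round(1))
# strip width vs distance & near end
print([ (v,np.where((g[v,236:280]>0))[0].size) for v in (150,)]); print(g[150,234:282]);print(g[318:336,256])
E
```

```text
[ 83  85  83  83  82  85  83  86  92  95 102 107 108 109 109 107 104 107
 106 108 106 107 105 107 108 108 105 107 107 106 105 106 104 105 103 102
 106 105 105 106 105 104 105 108 108 108 108 109 107 105 107 108 106 105
 102 142 155 156 154 156 156 154 156 156 156]
[100  96  96  96  95  95  94  94  93  98 103 108 106 108 107 109 157 176
 117 113 105 109 105 156 225 229 223 224 225 219 214 220 209 206 203 185
 171 171 170 168 171 171 162 116 134 178 181 179 181 181 177 176 178 177
 173 144 144 146 146 145 146 143 146 144 147]
(257, 134.5) [75.6  0.3 55. ]
(222, 134.5) [75.7 16.7 55. ]
(290, 134.5) [ 75.6 -15.   55. ]
(257, 93) [94.   0.3 55. ]
[(150, 44)]
[ 87  84 100 124 124 123 123 127 127 150 157 159 155 157 155 155 155 154
 157 157 157 157 155 155 157 158 158 156 158 159 156 158 158 158 157 154
 123 121 118  77  78  76  72 107 140 144 146 151]
[150 156 158 155 155 155 152 153 151 151 150 152 145 103  12  23  18  23]
```

Measured the same way at rest, the cup front has moved 17.2 mm, and the strip has not slipped. Now I'll rotate it level about the cup end.

```bash
python3 - <<'E'
from h import *
for a,z in [(12,40.2),(9,39.6),(6,39),(3,38.6),(0,38.2)]:
    print(a,toolshift(*place(83.9-4*np.sin(np.radians(a)),z,a)))
E
```

```text
12 [ 0.0001  0.0004  0.0044 -0.0043  0.0592 -0.0022]
9 [-1.000e-04  4.000e-04  9.000e-03 -4.200e-03  1.116e-01 -2.300e-03]
6 [-0.      0.0004  0.0136 -0.0042  0.164  -0.0024]
3 [ 2.000e-04  4.000e-04  1.800e-02 -4.100e-03  2.163e-01 -2.600e-03]
0 [ 0.0006  0.0005  0.0225 -0.004   0.2687 -0.0027]
```

```bash
python3 -m crank '[[0,0,0.0045,0,0.059,0,1],[0,0,0.009,0,0.112,0,1],[0,0,0.0135,0,0.164,0,1],[0,0,0.018,0,0.216,0,1],[0,0,0.018,0,0.216,0,1]]'
python3 - <<'E'
from h import *
s=r.sense();print(toolshift(*place(83.9,38.2,0)),inh(s["eef_pos"])-inh(place(83.7,38.6,3)[0]),s['contact_force']@Hx)
E
```

```text
clock: 12.3
eef_pos: [496.7, -11.0, 58.9]
tcp_rot: [-3.138, 0.05, 1.293]
contact_force: [-2.9, -8.2, 3.3]
opening: 0.132
grasp_force: 69.1
[ 0.0002  0.0004  0.0042 -0.0034  0.0501 -0.0045] [-0.75565272  0.37599261 -0.20680021] -8.67599297549584
```

```bash
python3 -m crank '[[0,0,0.002,0,0.025,0,1],[0.0003,0,0.004,0,0.05,0,1],[0.0003,0,0.004,0,0.05,0,1],[0.0003,0,0.004,0,0.05,0,1]]'
python3 - <<'E'
from h import *
import pickle
s=r.sense();print(toolshift(*place(83.9,38,0)),inh(s["eef_pos"])-inh(place(83.9,38,0)[0]),s['contact_force']@Hx)
f=cams.grab_frame("wrist");pickle.dump([f,s],open("w7.pkl","wb"))
sc=cams.grab_frame("scene")["image"][190:300,240:320]
im=np.zeros((600,800,3),np.uint8);im[:384,:512]=f["image"];im[:385,520:800]=cv2.resize(sc,(280,385),interpolation=cv2.INTER_CUBIC)
cv2.imwrite("pics/w7.png",im[:430,:,::-1])
E
```

```text
clock: 12.7
eef_pos: [497.1, -10.4, 55.1]
tcp_rot: [-3.139, 0.002, 1.294]
contact_force: [-2.0, -9.6, 1.9]
opening: 0.129
grasp_force: 69.0
[-0.0007  0.0002  0.0006 -0.0029  0.0018 -0.0034] [0.67468527 0.17570022 0.57849136] -9.825395761135821
```

View pics/w7.png

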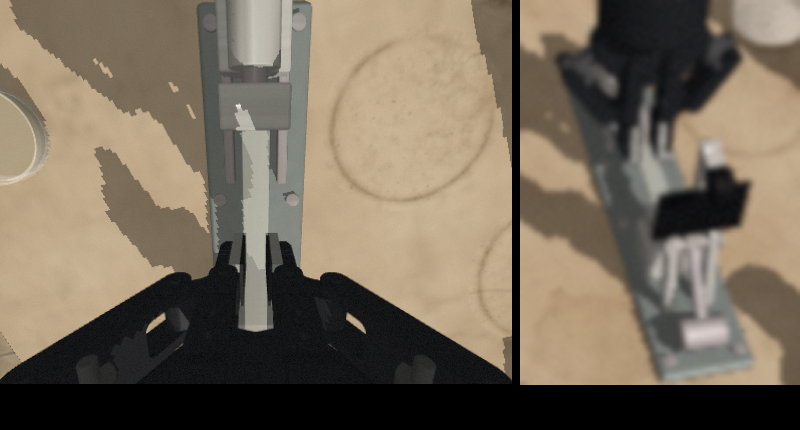

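```bash
python3 - <<'E'
from h import *
import pickle
f,s=pickle.load(open("w7.pkl","rb"))
g=cv2.cvtColor(f["image"],cv2.COLOR_RGB2GRAY).astype(int)
print(g[124:136,230],g[124:136,262])
print(inh(onz(f,(257,130),55)).round(1))
E
python3 -m crank '[[0,0,0.0004,0,0,0,1],[0,0,0.0008,0,0,0,1],[0,0,0.0008,0,0,0,1]]'
```

```text
[115 113 112 112 102  99  91  98  99 101 101  98] [116 115 113 111 103 102 135 173 173 174 173 174]
[76.7  0.  55. ]
clock: 13.1
eef_pos: [497.2, -10.2, 54.6]
tcp_rot: [-3.139, 0.002, 1.295]
contact_force: [-3.8, -9.9, 7.5]
opening: 0.136
grasp_force: 69.7
```

```bash
python3 -m crank '[[-0.002,0,-0.0003,0,0,0,1],[-0.004,0,-0.0003,0,0,0,1],[-0.006,0,-0.0003,0,0,0,1],[-0.008,0,-0.0003,0,0,0,1],[-0.009,0,-0.0003,0,0,0,1]]'
python3 -m crank '[[0,0,0,0,0,0,1],[0,0,0,0,0,0,1]]'
python3 - <<'E'
from h import *
s=r.sense();print(inh(s["eef_pos"])-inh(place(83.9,38,0)[0]),s['contact_force']@Hx)
E
```

```text
clock: 13.6
eef_pos: [494.9, -18.5, 54.7]
tcp_rot: [-3.139, 0.001, 1.294]
contact_force: [-1.8, -5.6, 2.7]
opening: 0.131
grasp_force: 69.0
clock: 13.8
eef_pos: [494.9, -18.6, 54.7]
tcp_rot: [-3.139, 0.001, 1.295]
contact_force: [-2.0, -7.1, 2.3]
opening: 0.135
grasp_force: 69.0
[-7.78542226  0.06321729  0.16117269] -7.3437821285244445
```

```bash
python3 -m crank '[[0,0,0,0,0,0,0.7],[0,0,0,0,0,0,0.55],[0,0,0,0,0,0,0.5],[0,0,0,0,0,0,0.5],[0,0,-0.01,0,0,0,0.5]]'
python3 -m crank '[[0,0,-0.03,0,0,0,0.5],[0,0,-0.08,0,0,0,0.5],[0,0,-0.12,0,0,0,0.5],[0,0,-0.12,0,0,0,0.5],[0,0,-0.12,0,0,0,0.5]]'
python3 - <<'E'
from h import *
import pickle
s=r.sense()
f=cams.grab_frame("wrist");pickle.dump([f,s],open("w8.pkl","wb"))
sc=cams.grab_frame("scene")["image"][190:300,240:320];t=cams.grab_frame("top")["image"][150:260,140:370]
im=np.zeros((600,800,3),np.uint8);im[:384,:512]=f["image"];im[:385,520:800]=cv2.resize(sc,(280,385),interpolation=cv2.INTER_CUBIC)
im[384:600,:452]=cv2.resize(t,(452,216),interpolation=cv2.INTER_CUBIC)
cv2.imwrite("pics/w8.png",im[:,:,::-1])
E
```

```text
clock: 14.3
eef_pos: [494.2, -17.9, 64.0]
tcp_rot: [-3.137, 0.001, 1.294]
contact_force: [-0.3, -0.4, 0.4]
opening: 0.502
grasp_force: 0.0
clock: 14.8
eef_pos: [495.9, -18.0, 186.1]
tcp_rot: [3.142, 0.0, 1.294]
contact_force: [-1.0, 0.4, 0.1]
opening: 0.5
grasp_force: 0.0
```

View pics/w8.png

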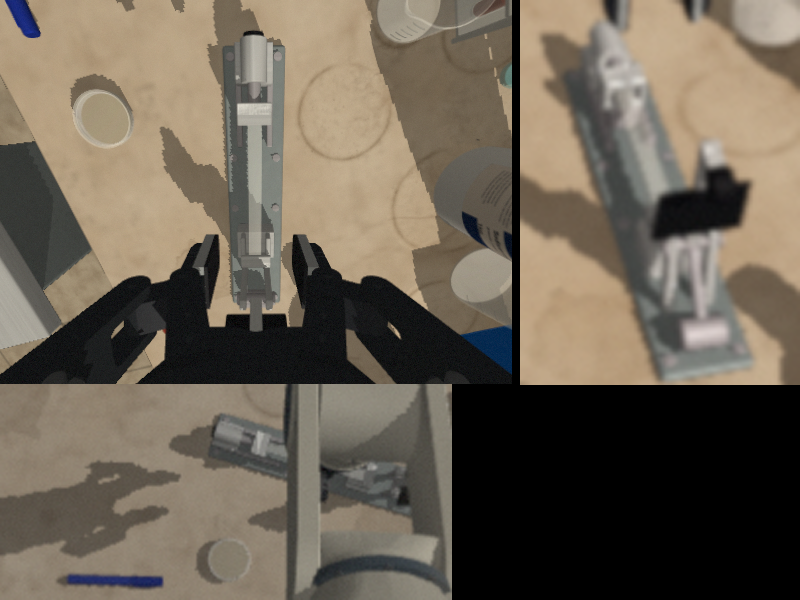

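The strip lies straight along the bay, from the cup (row 125) to the lip block (about row 235). The shade is open and the dish and marker are undisturbed. I have used all 10 pictures, so the last check is numeric.

```bash
python3 - <<'E'
from h import *
import pickle
f,s=pickle.load(open("w8.pkl","rb"))
g=cv2.cvtColor(f["image"],cv2.COLOR_RGB2GRAY).astype(int)
print("cup col",g[100:132,241]);print("mid col",g[118:132,256]);print("lip col 100*",g[225:265,256])
for x in (-50,-69,-83): print(x, [proj(f,O+x*Hx+[0,0,z])[0].round(1) for z in (55,42)])
for v in (123,124,125,126): print(v,inh(onz(f,(256,v),55)).round(1))
for x in (60,20,-20,-45):
    p=proj(f,O+x*Hx+[0,0,42])[0];print(x,p.round(1),g[int(round(p[1])),238:276])
E
```

```text
cup col [ 73  79  90 145 201 212 209 200 204 198 190 188 196 186 180 169 168 166
 169 173 175 173 172 169 169 141  88  87  88  86  89  93]
mid col [171 174 175 174 173 171 173 166 165 166 168 164 165 162]
lip col 100* [147 149 149 149 150 148 153 162 164 161 162 160 163 161 160 162 159 161
 161 161 163 162 164 162 164 160 162 155 148 146  87 100 114 110 107 105
 106 106 108 107]
-50 [array([255.7, 239.5]), array([255.6, 234.2])]
-69 [array([255.7, 255.6]), array([255.7, 249.7])]
-83 [array([255.8, 267.1]), array([255.8, 260.8])]
123 [67.9 -0.8 55. ]
124 [67.  -0.8 55. ]
125 [66.1 -0.8 55. ]
126 [65.2 -0.8 55. ]
60 [255.2 131. ] [ 90  95  93  93  70  81  82  80  91 128 160 162 162 166 165 163 166 165
 162 165 166 166 163 139  81  80  83  80  79 124 141 145 146 144 120 125
 126 126]
20 [255.4 171.4] [ 83  82  79  81  82  82  83  81  87  99 151 165 168 168 166 168 170 170
 169 168 170 171 172 161 127 127 130 130 132 129 129 126 129 128 130 129
 129 128]
-20 [255.5 208.4] [ 86  77  82  82  81  81  81  83  85  83 101 143 144 145 146 145 145 146
 148 150 148 146 145 114  84  91 119 131 128 127 130 130 130 122 130 137
 139 140]
-45 [255.6 230. ] [ 83  88  83  84  84  84  81  86  85  86  94 143 144 145 146 146 150 150
 148 151 151 153 146 109  86  85  86  86  85  86  85  85  85  83  86  98
 133 132]
```

Cup travel now reads about 7.9 mm against the expected 8 for a proper clamp, and the strip runs flat under the lip. I'm handing the job in.

```bash
python3 -c "
from rig import sign_off
print(sign_off())"
```

```text
the job is handed in; nothing more can be done
None
```

The job is handed in after about 15 s of robot time: the shade rests open and the strip is clamped flat between cup and end wall (cup travel about 8 mm, peak about 19 mm, short of the stop); the dish and marker look undisturbed, but I did not re-check the bottle and stopper at the end.

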